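# Free the tea bar jammed across the chute

### The arm

A 6-joint arm with a two-finger parallel gripper is mounted at the origin on the work surface. World frame = base frame: x ahead of the robot, y to its left, z up, the work surface at z = 0. Lengths are in m, angles in rad, forces in N, time in s.
With the tool pointing down it reaches from about 0.35 to 0.875 m from the base axis. Payload 4.2 kg.
Tool frame: the origin (TCP) lies between the finger pads; the fingertips stand 17 mm ahead of it and the grasp point (between the pads) lies 2 mm behind it (env.tip_reach is the distance from the TCP to the fingertips, in m); z points along the fingers, y is the line along which they close (so a half turn about z gives the same grasp; the last joint's range is limited). The gripper opens to 87 mm and grips with 3 to 60 N. Pads are 19 mm wide; open, the fingers measure 117 mm over their backs; the gripper's body (75 mm by 190 mm) begins 51 mm behind the grasp point.
Start: joints at [1.585, 0.385, 0.008, 0, -1.194, -0.259], TCP at [0.151, 0.606, 0.206] pointing down, gripper open.
Joint ranges: [-3.14, 3.14], [-1.21, 2.06], [-1.07, 1.41], [-3.16, 2.05], [-2.99, -0.16], [-3.1, 3.1]. Speed limits (rad/s): [2.79, 2.79, 3.14, 3.14, 3.14, 3.14].

### API

Orientations are given as a 3x3 rotation matrix whose columns are the frame's x, y, z axes.
In Python, from rig import env gives the robot as it stands.
- The arm moves only by the shell command python3 -m crank 'ROWS'. ROWS is text: rows parted by semicolons, each of 7 numbers parted by spaces: the gripper command: -1 is fully open, 1 is shut, values between are in proportion, then the shift along the world's x, y, z as a fraction of full scale, then the turn, a rotation vector about the world's x, y, z as a fraction of full scale. In form: grip tx ty tz wx wy wz; .... A call has 1 to 5 rows; each row shifts and turns the commanded pose from where the row before left it; what a row does not reach is not made up. Full scale, the value 1, is 10 cm for a shift and 0.5 rad for a turn. A row lasts 1/8 s, in which the tool goes at most 62.5 mm and 10.7 degrees, less where a joint would pass 70% of its speed; a pose out of reach is approached as far as the arm can. A call with a number of a shift or a turn outside -1 to 1 is refused whole. A call with a gripper value outside its range is refused whole. The fingers move at their own pace and stop on an object; the grip force is fixed at half the most. Time passes only in rows, so rows that do not move let the fingers close. It gives the time, the measured TCP pose, the force, the opening and the grip force at its end, in the units of the state.
- env.read_state(): the state, without advancing time (a new reading comes with each control period).
- env.capture(name): name is "scene" or "side" or "wrist"; returns a dict with "frame" (420x560x3 uint8, red, green, blue), "fx", "fy", "cx", "cy" (pixels), "k1" (the pictures are not rectified: a ray, as slopes to the right and down, at radius r is drawn at 1 + k1 r^2 times it, then the intrinsics apply), "camera_from_world" (4x4, takes a point from world to camera coordinates); the wrist camera has in their place "tool_from_camera" (4x4, takes a point from camera to tool coordinates, whose origin is the TCP and whose axes are the flange's). Camera axes: x right, y down, z forward; pixel columns grow to the right and rows downward; lengths in m; the calibration is good to about 2 mm. A picture is of the moment at which its call begins: read the wrist's pose just before it. There is no depth.
- env.finish_job(): hands the job in; it is judged then, once.
The state is a dict: "clock": time; "qpos": joint angles; "joint_vel": joint speeds; "joint_efforts": joint torques, N m; "tool_pos": TCP position; "eef_rot": TCP orientation; "wrist_force": force on the tool from outside, world axes, zero at the start; "ft_torque": the same for the moment, N m; "grip_width": finger opening in m; "finger_force": force on a finger pad.
Only numpy, scipy, OpenCV 4.12 (cv2) and the standard library are available. Lean on these libraries where they do the work, as an engineer would, in place of code of your own. Each camera call takes 0.05 s, during which the arm holds its last target. There are 200 camera calls.

### The job

The red tea bar has turned sideways and jammed across the throat of the sloping wooden chute, with its ends under the two dark steel lips. Push it back up the chute into the open bay above the lips, lift it out, and lay it gently flat on the grey liner of the open drawer, then let go. Leave the green tea bar on the desk where it is.

Things in the scene. Friction and masses are not known exactly. Their poses are not given: they have to be found in the camera images.
- tea_bar: Red-wrapped tea bar, white band, 24 x 96 x 20 mm (own x, y, z), 35-68 g, origin at its centre. It lies crosswise on the chute floor, tilted with it, its centre about 50 mm downhill of the lips' upper ends; the funnel walls stop it going down, the lips stop it being lifted there. It slides uphill when pushed and stays where left: friction holds it.
- chute: Origin on mid line, table level, below the lips' upper ends; x level, pointing downhill. Floor 55 mm up there, falls 12 deg to +x. Along slope (mm, + downhill): end wall -125, open bay to 0, steel lips 0 to 82, funnel 50-110, throat 60 wide to 170. Inside 106 wide, walls 6 thick, 32 high. Lips lie 28-32 above the floor by the walls; 56 wide slot between, open on top, also over the throat.
- liner (a point): Point on top of the open drawer's hard grey liner, 18 mm above the table, midway across, 72 mm from the inside of its front; x level, pointing into the cabinet, z up. Drawer 148 mm wide inside (y); rims 35, front 46 mm above the liner. Cabinet face, 52 mm above the liner, stands 90 to 130 mm away towards x. The drawer slides at about 6 N.
- spare_bar: Green-wrapped tea bar of the same size lying flat on the desk, origin at its centre. Not to be touched.
Not all that is in view belongs to the job. Several things have the shape of the tea_bar; the one meant has the colours described above.

How it is judged:
By the outcome, as a careful person would: the job done as asked, in the order asked, and still so for the second after the job is handed in, with the robot touching nothing.
It also fails if it takes over 50 s, if anything falls off the work surface, if the arm or the gripper's body presses on something with over 40 N, if the wrist force passes 120 N, or if a joint passes its speed limit or range.

## Working session

There is one attempt and no reset: what is moved stays moved. The work goes in short steps, Python scripts to look and compute and a shell command to move; the robot and the scene stay as the last step left them, time stands still between calls to the robot, and variables do not carry over. Pictures are saved under pics/ and viewed, at most 10 in all, crops included, and the job is handed in when it is done.

```bash
mkdir -p pics
python3 - <<'E'
from rig import env
import cv2
s=env.read_state(); print(s['clock'],s['tool_pos'],s['eef_rot'],s['grip_width'])
for n in ("scene","side"):
    c=env.capture(n); cv2.imwrite(f"pics/{n}0.png",c["frame"][...,::-1])
E
```

```text
0.0 [0.15130361 0.60577153 0.20515525] [[ 9.70150388e-01 -2.42503692e-01 -4.29792514e-04]
 [-2.42504053e-01 -9.70148076e-01 -2.12010078e-03]
 [ 9.71698856e-05  2.16104302e-03 -9.99997660e-01]] 0.08718412973615616
```

View pics/scene0.png

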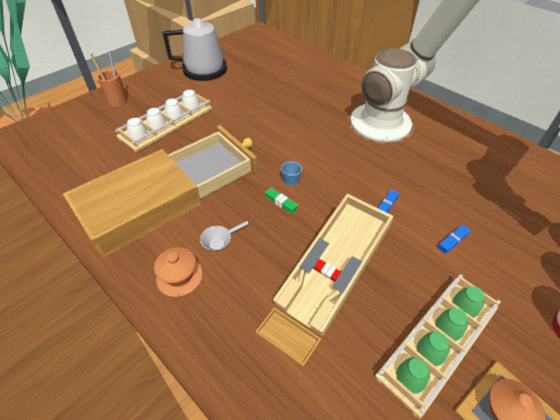

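View pics/side0.png

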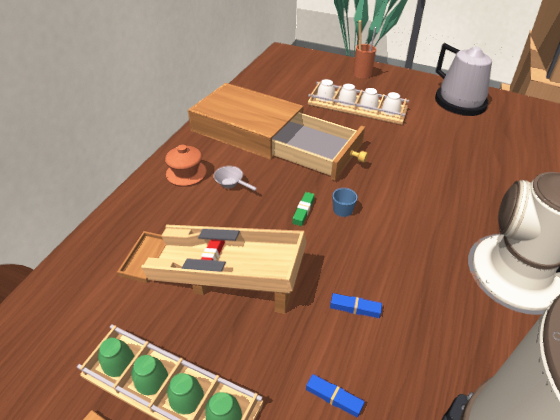

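The red bar sits between the two dark lips, at scene about (327,270) and side about (212,250). The drawer's grey liner is at scene about (210,162) and side about (312,143). I'll enlarge both areas.

```bash
cat > h.py <<'E'
import cv2,numpy as np
from rig import env
def pair(name,boxes,k=4,src=None):
    ims=[]
    for n,(x,y,w,h) in boxes:
        f=cv2.imread(f"pics/{n}.png")[y:y+h,x:x+w]
        ims.append(cv2.resize(f,None,fx=k,fy=k,interpolation=cv2.INTER_CUBIC))
    H=max(i.shape[0] for i in ims)
    cv2.imwrite(f"pics/{name}.png",np.hstack([cv2.copyMakeBorder(i,0,H-i.shape[0],0,4,cv2.BORDER_CONSTANT) for i in ims]))
E
python3 - <<'E'
from h import *
pair("chute",[("scene0",(268,190,130,145)),("side0",(135,215,180,105))],k=2.5) if 0 else None
ims=[]
def crop(n,x,y,w,h,k): return cv2.resize(cv2.imread(f"pics/{n}.png")[y:y+h,x:x+w],None,fx=k,fy=k,interpolation=cv2.INTER_CUBIC)
cv2.imwrite("pics/c1.png",crop("scene0",260,190,140,145,4))
cv2.imwrite("pics/c2.png",crop("side0",115,215,200,105,4))
a=crop("scene0",160,120,100,90,4);b=crop("side0",260,105,100,75,4)
b=cv2.copyMakeBorder(b,0,a.shape[0]-b.shape[0],0,0,cv2.BORDER_CONSTANT)
cv2.imwrite("pics/c3.png",np.hstack([a,b]))
E
```

```text
(no output)
```

View pics/c1.png

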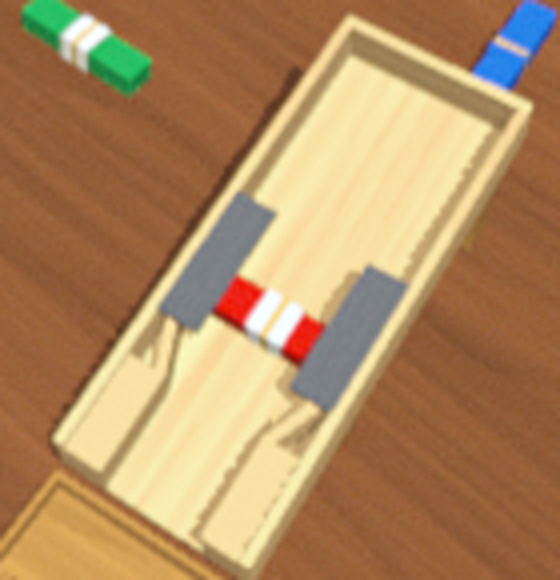

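View pics/c2.png

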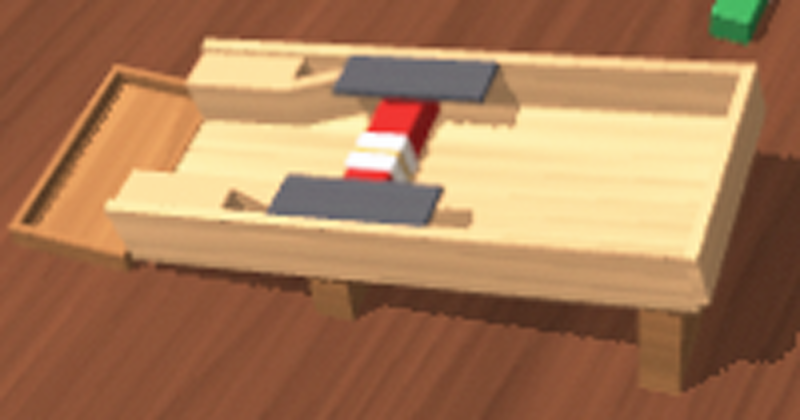

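View pics/c3.png

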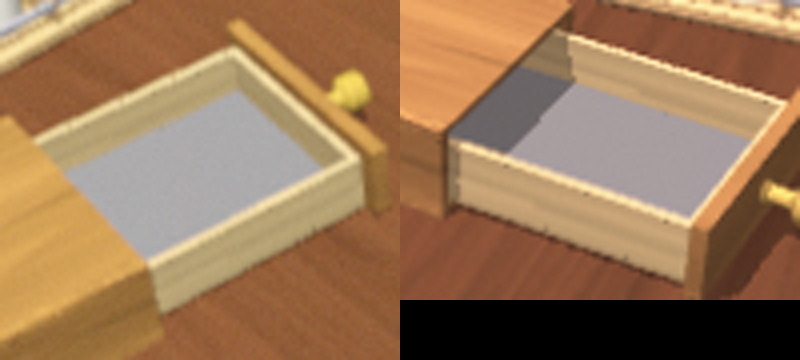

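The chute crop shows the lip corners clearly. In scene crop c1 the left lip is (275,213), (240,193), (196,327), (160,310) and the right lip is (368,266), (407,285), (291,393), (327,410). The bar's top face runs (235,278)–(325,335). In the drawer crop the inner rim corners are (238,62) and (347,157), and the liner corner is (240,93). Next I'll fit the poses.

```bash
cat >> h.py <<'E'
from scipy.optimize import least_squares
A=np.deg2rad(12)
def load():
    import pickle,os
    if not os.path.exists("cal.pkl"):
        pickle.dump({n:{k:v for k,v in env.capture(n).items() if k!="frame"} for n in("scene","side")},open("cal.pkl","wb"))
    return pickle.load(open("cal.pkl","rb"))
C=load()
def proj(n,P):
    c=C[n];p=np.atleast_2d(P)@c["camera_from_world"][:3,:3].T+c["camera_from_world"][:3,3]
    m=p[:,:2]/p[:,2:];m=m*(1+c["k1"]*(m**2).sum(1,keepdims=True))
    return m*[c["fx"],c["fy"]]+[c["cx"],c["cy"]]
def ray(n,uv):
    c=C[n];d=(np.array(uv,float)-[c["cx"],c["cy"]])/[c["fx"],c["fy"]];m=d.copy()
    for _ in range(20): m=d/(1+c["k1"]*(m@m))
    R=c["camera_from_world"][:3,:3];t=c["camera_from_world"][:3,3]
    return -R.T@t,R.T@np.r_[m,1]
def slope(s,t,n): return np.array([s*np.cos(A)+n*np.sin(A),t,.055-s*np.sin(A)+n*np.cos(A)])
def T(q,P):
    c,s=np.cos(q[2]),np.sin(q[2]);P=np.atleast_2d(P)
    return np.c_[q[0]+c*P[:,0]-s*P[:,1],q[1]+s*P[:,0]+c*P[:,1],P[:,2]]
def fit(obs,q0):
    f=lambda q:np.concatenate([(proj(n,T(q,P))[0]-uv) for n,P,uv in obs])
    r=least_squares(f,q0,loss="soft_l1");return r.x,f(r.x).reshape(-1,2)
E
python3 - <<'E'
from h import *
def px(x,y,u,v): return np.array([x+(u+.5)/4-.5,y+(v+.5)/4-.5])
sc=lambda u,v:px(260,190,u,v); sd=lambda u,v:px(115,215,u,v)
L=lambda s,t:slope(s/1e3,t/1e3,.032)
O=[]
for p,a,b in [((0,-28),(275,213),(487,101)),((0,-53),(240,193),(499,64)),((82,-28),(196,327),(334,94)),((82,-53),(160,310),(351,57)),
 ((0,28),(368,266),(442,187)),((0,53),(407,285),(432,224)),((82,28),(291,393),(287,176)),((82,53),(327,410),(268,213))]:
    O+=[("scene",L(*p),sc(*a)),("side",L(*p),sd(*b))]
O+=[("scene",L(-131,-59),sc(350,15)),("scene",L(-131,59),sc(532,105))]
def init(n,uv,z):
    o,d=ray(n,uv);return (o+d*(z-o[2])/d[2])
a=init("scene",sc(320,240),.087);b=init("scene",sc(243,360),.07)
q,r=fit(O,[a[0],a[1],np.arctan2(b[1]-a[1],b[0]-a[0])])
print("chute",q,np.degrees(q[2]));print(r.round(1).tolist())
# bar: top plane n=.02 -> (s,t)
R=np.array([[np.cos(q[2]),-np.sin(q[2]),0],[np.sin(q[2]),np.cos(q[2]),0],[0,0,1]])
nrm=R@[np.sin(A),0,np.cos(A)]
def onpl(n,uv,h):
    P0=T(q,slope(0,0,h))[0];o,d=ray(n,uv);X=o+d*(nrm@(P0-o))/(nrm@d)
    l=R.T@(X-[q[0],q[1],0]);sv=l-[0,0,.055];return (sv@[np.cos(A),0,-np.sin(A)],l[1])
for n,u in (("scene",sc(235,278)),("scene",sc(325,325)),("scene",sc(216,308)),("scene",sc(293,346)),("side",sd(380,100)),("side",sd(438,102)),("side",sd(347,170)),("side",sd(395,168))): print(n,np.round(onpl(n,u,.02),4))
gs=lambda u,v:px(160,120,u,v); gd=lambda u,v:px(260,105,u-400,v)
z=.018
D=[("scene",[-.072,.074,z+.035],gs(347,157)),("scene",[-.072,-.074,z+.035],gs(238,62)),("scene",[-.072,-.074,z],gs(240,93)),
("side",[-.072,-.074,z+.035],gd(780,105)),("side",[-.072,-.074,z],gd(750,138)),("side",[-.072,.074,z+.035],gd(690,215))]
a=init("scene",gs(235,93),z);b=init("scene",gs(68,172),z);yaw=np.arctan2(*(b-a)[1::-1])
print("line yaw scene",yaw); a2=init("side",gd(750,138),z);b2=init("side",gd(575,80),z);print("side yaw",np.arctan2(*(b2-a2)[1::-1]))
q2,r=fit(D,[*(init("scene",gs(210,170),z)[:2]),yaw]);print("liner",q2,r.round(1).tolist())
g=init("scene",(281,201),.02);print("green",g)
np.savez("fit.npz",chute=q,liner=q2)
E
```

```text
chute [0.54298847 0.25300442 0.15227642] 8.724795938608816
[[1.1, -0.7], [-1.5, -0.8], [0.1, -1.1], [-0.4, -0.7], [0.7, 0.7], [-0.8, -1.2], [-0.2, -0.9], [-0.4, -0.7], [0.4, -1.6], [0.1, -0.6], [1.1, -0.5], [-2.0, 0.6], [-0.2, -2.1], [-0.1, -0.7], [1.4, 0.0], [-0.6, -0.0], [-0.1, -0.3], [0.7, -0.3]]
scene [ 0.0427 -0.0305]
scene [0.0403 0.0244]
scene [ 0.0629 -0.0299]
scene [0.0594 0.0161]
side [ 0.0608 -0.0338]
side [ 0.0291 -0.0347]
side [0.0598 0.0133]
side [0.0353 0.0098]
line yaw scene -0.11619579255072998
side yaw -0.1236823737774646
liner [ 0.53739223 -0.21351286 -0.10760171] [[0.6, 0.3], [-1.6, -1.9], [-0.7, -0.4], [-0.6, -0.2], [5.4, 2.1], [-0.7, 1.0]]
green [0.49845466 0.02420127 0.02      ]
```

Both fits are good: the residuals are about 1 px, apart from one misread drawer corner. The bar sits at s≈50, t≈0. My plan is to straddle it with the fingers along the slope, push it uphill with the downhill finger, then close, lift and place. A helper will work out the deltas.

```bash
cat >> h.py <<'E'
from scipy.spatial.transform import Rotation as Ro
def Rz(a): return Ro.from_euler("z",a).as_matrix()
def goal(kind,a,b,c):
    z=np.load("fit.npz")
    q=z[kind]; al=A if kind=="chute" else 0
    P=T(q,slope(a,b,c) if kind=="chute" else [a,b,.018+c])[0]
    sd=Rz(q[2])@[np.cos(al),0,-np.sin(al)]; nr=Rz(q[2])@[np.sin(al),0,np.cos(al)]
    return P,np.c_[np.cross(-sd,-nr),-sd,-nr]
def todo(kind,a,b,c):
    P,R=goal(kind,a,b,c);s=env.read_state()
    print("goal",P.round(4),"shift/100mm",((P-s["tool_pos"])/.1).round(3),"turn/.5",(Ro.from_matrix(R@np.array(s["eef_rot"]).T).as_rotvec()/.5).round(3),"F",np.round(s["wrist_force"],1),"w",round(s["grip_width"],4),"t",s["clock"])
E
python3 - <<'E'
from h import *
todo("chute",.047,0,.12)
E
```

```text
goal [0.6131 0.2638 0.1626] shift/100mm [ 4.617 -3.422 -0.43 ] turn/.5 [-0.297  0.326 -2.338] F [0.9 0.9 0.3] w 0.0872 t 0.2
```

```bash
for i in 1; do
python3 -m crank '-1 0.31 -0.23 0 -0.02 0.022 -0.156;-1 0.31 -0.23 0 -0.02 0.022 -0.156;-1 0.31 -0.23 0 -0.02 0.022 -0.156;-1 0.31 -0.23 0 -0.02 0.022 -0.156;-1 0.31 -0.23 0 -0.02 0.022 -0.156'
python3 -m crank '-1 0.31 -0.23 0 -0.02 0.022 -0.156;-1 0.31 -0.23 0 -0.02 0.022 -0.156;-1 0.31 -0.23 0 -0.02 0.022 -0.156;-1 0.31 -0.23 0 -0.02 0.022 -0.156;-1 0.31 -0.23 0 -0.02 0.022 -0.156'
python3 -m crank '-1 0.31 -0.23 0 -0.02 0.022 -0.156;-1 0.31 -0.23 0 -0.02 0.022 -0.156;-1 0.31 -0.23 0 -0.02 0.022 -0.156;-1 0.31 -0.23 0 -0.02 0.022 -0.156;-1 0 0 0 0 0 0'
done
python3 - <<'E'
from h import *
todo("chute",.047,0,.12)
E
```

```text
clock: 0.82
tool_pos: [0.3073, 0.4905, 0.2061]
eef_rot: [[0.803, -0.593, -0.064], [-0.596, -0.802, -0.038], [-0.028, 0.069, -0.997]]
wrist_force: [1.4, -0.4, -0.3]
grip_width: 0.0869
finger_force: 0.0
clock: 1.45
tool_pos: [0.4623, 0.3755, 0.206]
eef_rot: [[0.514, -0.847, -0.137], [-0.857, -0.512, -0.049], [-0.028, 0.142, -0.989]]
wrist_force: [0.8, 0.0, -0.5]
grip_width: 0.087
finger_force: 0.0
clock: 2.08
tool_pos: [0.5871, 0.2823, 0.2049]
eef_rot: [[0.223, -0.955, -0.194], [-0.975, -0.22, -0.037], [-0.007, 0.198, -0.98]]
wrist_force: [-0.3, -0.3, -0.3]
grip_width: 0.0872
finger_force: 0.0
goal [0.6131 0.2638 0.1626] shift/100mm [ 0.259 -0.185 -0.423] turn/.5 [-0.018  0.017 -0.146] F [-0.3 -0.3 -0.3] w 0.0872 t 2.075
```

```bash
python3 -m crank '-1 0.13 -0.09 -0.21 -0.01 0.01 -0.07;-1 0.13 -0.09 -0.21 -0.01 0.01 -0.07;-1 0 0 0 0 0 0'
python3 - <<'E'
from h import *
todo("chute",.047,0,.12)
s=env.read_state();c=env.capture("wrist");cv2.imwrite("pics/w1.png",c["frame"][...,::-1])
M=np.array(c["tool_from_camera"]);W=np.eye(4);W[:3,:3]=s["eef_rot"];W[:3,3]=s["tool_pos"]
c["camera_from_world"]=np.linalg.inv(W@M);C["wrist"]=c
q=np.load("fit.npz")["chute"]
for p in [(0,-28,32),(0,28,32),(82,-28,32),(82,28,32),(50,0,20),(38,-28,20),(62,-28,20),(38,28,20),(62,28,20)]:
    print(p,proj("wrist",T(q,slope(*(np.array(p)/1e3)))).round(0))
E
```

```text
clock: 2.45
tool_pos: [0.6104, 0.265, 0.1602]
eef_rot: [[0.157, -0.965, -0.212], [-0.988, -0.153, -0.036], [0.002, 0.215, -0.977]]
wrist_force: [-0.3, -0.5, -0.3]
grip_width: 0.087
finger_force: 0.0
goal [0.6131 0.2638 0.1626] shift/100mm [ 0.026 -0.012  0.024] turn/.5 [ 0.007 -0.013 -0.011] F [-0.3 -0.5 -0.3] w 0.087 t 2.45
(0, -28, 32) [[329. 181.]]
(0, 28, 32) [[326. 241.]]
(82, -28, 32) [[234. 180.]]
(82, 28, 32) [[236. 241.]]
(50, 0, 20) [[271. 208.]]
(38, -28, 20) [[284. 178.]]
(62, -28, 20) [[258. 178.]]
(38, 28, 20) [[284. 237.]]
(62, 28, 20) [[259. 237.]]
```

View pics/w1.png

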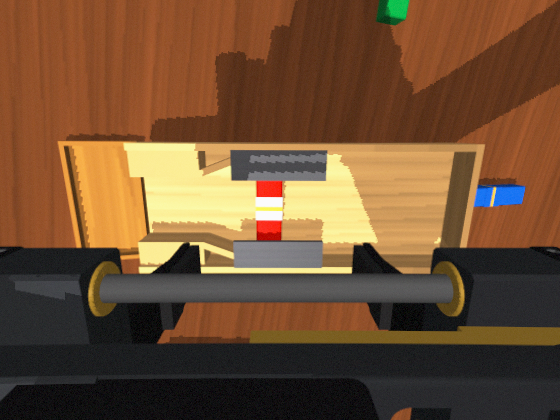

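The wrist view confirms the model. The lips span about (231–327, 180–241) against a prediction of (234–329, 181–241), and the bar is at x 256–282, so it is about 2 mm further downhill than fitted. I'll descend around it now.

```bash
python3 -m crank '-1 0.02 -0.01 -0.1 0.007 -0.013 -0.011;-1 -0.045 -0.01 -0.2 0 0 0;-1 -0.045 -0.005 -0.2 0 0 0;-1 -0.045 -0.005 -0.2 0 0 0;-1 0 0 0 0 0 0'
python3 - <<'E'
from h import *
todo("chute",.049,0,.021)
E
```

```text
clock: 3.12
tool_pos: [0.5986, 0.2632, 0.0931]
eef_rot: [[0.154, -0.967, -0.202], [-0.988, -0.151, -0.03], [-0.002, 0.204, -0.979]]
wrist_force: [-0.1, -0.7, -0.6]
grip_width: 0.0868
finger_force: 0.0
goal [0.5947 0.2609 0.0654] shift/100mm [-0.039 -0.023 -0.277] turn/.5 [-0.004  0.008 -0.005] F [-0.1 -0.7 -0.6] w 0.0868 t 3.125
```

```bash
python3 -m crank '-1 -0.02 -0.01 -0.11 0 0 0;-1 -0.02 -0.01 -0.11 0 0 0;-1 0 0 -0.04 0 0 0;-1 0 0 0 0 0 0'
python3 - <<'E'
from h import *
todo("chute",.049,0,.021)
E
python3 -m crank '0.2 0 0 0 0 0 0;0.2 0 0 0 0 0 0;0.2 0 0 0 0 0 0;0.2 0 0 0 0 0 0'
python3 - <<'E'
from h import *
todo("chute",-.055,0,.021)
E
```

```text
clock: 3.62
tool_pos: [0.5959, 0.2612, 0.0679]
eef_rot: [[0.153, -0.968, -0.2], [-0.988, -0.151, -0.029], [-0.002, 0.202, -0.979]]
wrist_force: [0.1, 0.3, 0.4]
grip_width: 0.0871
finger_force: 0.0
goal [0.5947 0.2609 0.0654] shift/100mm [-0.012 -0.003 -0.025] turn/.5 [-0.006  0.012 -0.003] F [0.1 0.3 0.4] w 0.0871 t 3.625
clock: 4.12
tool_pos: [0.596, 0.2614, 0.0684]
eef_rot: [[0.153, -0.968, -0.199], [-0.988, -0.151, -0.028], [-0.003, 0.201, -0.98]]
wrist_force: [-0.2, -0.4, 0.4]
grip_width: 0.0551
finger_force: 0.0
goal [0.4941 0.2455 0.087 ] shift/100mm [-1.019 -0.159  0.186] turn/.5 [-0.007  0.013 -0.003] F [-0.2 -0.4  0.4] w 0.0551 t 4.125
```

```bash
python3 -m crank '0.2 0 0 0 0 0 0;0.2 0 0 0 0 0 0;0.2 0 0 0 0 0 0;0.2 0 0 0 0 0 0'
python3 -m crank '0.2 -0.1 -0.016 0.02 0 0 0;0.2 -0.1 -0.016 0.02 0 0 0;0.2 -0.1 -0.016 0.02 0 0 0;0.2 -0.1 -0.016 0.02 0 0 0;0.2 0 0 0 0 0 0'
python3 - <<'E'
from h import *
todo("chute",-.055,0,.022)
E
```

```text
clock: 4.62
tool_pos: [0.596, 0.2614, 0.0682]
eef_rot: [[0.153, -0.968, -0.199], [-0.988, -0.151, -0.028], [-0.002, 0.201, -0.98]]
wrist_force: [-0.4, 0.7, -0.2]
grip_width: 0.0349
finger_force: 0.0
clock: 5.25
tool_pos: [0.5553, 0.255, 0.0769]
eef_rot: [[0.154, -0.968, -0.199], [-0.988, -0.151, -0.028], [-0.003, 0.201, -0.98]]
wrist_force: [-0.5, -0.8, -0.2]
grip_width: 0.0347
finger_force: 0.0
goal [0.4943 0.2455 0.088 ] shift/100mm [-0.61  -0.095  0.111] turn/.5 [-0.008  0.014 -0.005] F [-0.5 -0.8 -0.2] w 0.0347 t 5.25
```

```bash
python3 -m crank '0.2 -0.1 -0.016 0.018 0 0 0;0.2 -0.1 -0.016 0.018 0 0 0;0.2 -0.1 -0.016 0.018 0 0 0;0.2 -0.1 -0.016 0.018 0 0 0;0.2 -0.1 -0.016 0.018 0 0 0'
python3 -m crank '0.2 -0.1 -0.016 0.018 0 0 0;0.2 0 0 0 0 0 0;0.2 0 0 0 0 0 0'
python3 - <<'E'
from h import *
todo("chute",-.055,0,.021)
ims=[cv2.cvtColor(env.capture(n)["frame"],cv2.COLOR_RGB2BGR) for n in("scene","side","wrist")]
a=cv2.resize(ims[0][190:335,260:400],None,fx=2.7,fy=2.7,interpolation=2);b=cv2.resize(ims[2],(400,300))
c=cv2.resize(ims[1][215:315,115:315],None,fx=2,fy=2,interpolation=2)
cv2.imwrite("pics/m2.png",np.hstack([a[:390],np.vstack([b,np.zeros((90,400,3),np.uint8)])[:,:]]))
E
```

```text
clock: 5.88
tool_pos: [0.5052, 0.2468, 0.0854]
eef_rot: [[0.153, -0.968, -0.199], [-0.988, -0.151, -0.028], [-0.003, 0.201, -0.98]]
wrist_force: [-0.0, -0.3, 0.1]
grip_width: 0.0346
finger_force: 0.0
clock: 6.25
tool_pos: [0.4962, 0.2455, 0.0871]
eef_rot: [[0.153, -0.968, -0.199], [-0.988, -0.151, -0.028], [-0.003, 0.201, -0.98]]
wrist_force: [0.2, -0.2, -0.1]
grip_width: 0.0344
finger_force: 0.0
goal [0.4941 0.2455 0.087 ] shift/100mm [-0.02   0.    -0.002] turn/.5 [-0.007  0.014 -0.004] F [ 0.2 -0.2 -0.1] w 0.0344 t 6.25
```

View pics/m2.png

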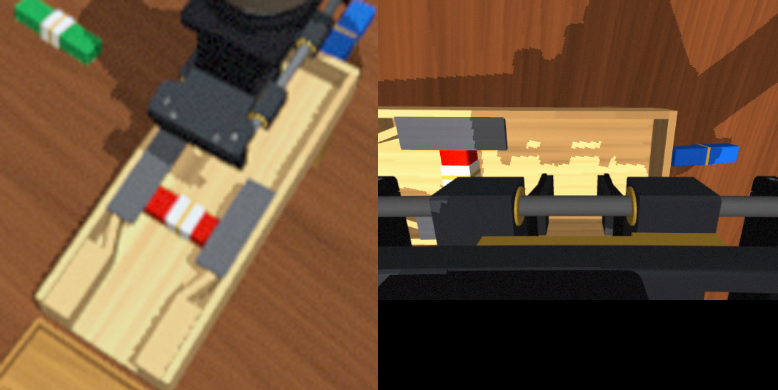

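The bar has not moved and is still between the lips at about (185,215), so the downhill finger missed it. I'll check where the fingertips really are in the side view, with projected tool points drawn on.

Run:
```python
from h import *
s=env.read_state();print(env.tip_reach,s["clock"],s["tool_pos"],s["qpos"])
R=np.array(s["eef_rot"]);p=np.array(s["tool_pos"])
out=[]
for n,(x,y,w,h),k in(("side",(125,165,200,150),2.9),("scene",(260,150,150,160),2.7)):
    im=cv2.cvtColor(env.capture(n)["frame"],cv2.COLOR_RGB2BGR)[y:y+h,x:x+w]
    im=cv2.resize(im,None,fx=k,fy=k,interpolation=2)
    if n=="side":
        for P,col in((p,(255,255,0)),(p+R@[0,.0172,env.tip_reach],(255,0,255)),(p+R@[0,-.0172,env.tip_reach],(0,255,0)),(p+R@[0,.0172,-.05],(255,0,255)),(p+R@[0,-.0172,-.05],(0,255,0))):
            u=(proj(n,P)[0]-[x,y])*k; cv2.circle(im,tuple(int(i) for i in u),3,col,1)
        cv2.imwrite("pics/s3.png",im)
```

```text
0.017 6.4 [0.49620524 0.24539377 0.08688286] [ 0.68716624  0.48026879 -0.13516201 -0.11550041 -1.13176675 -0.47475713]
```

View pics/s3.png

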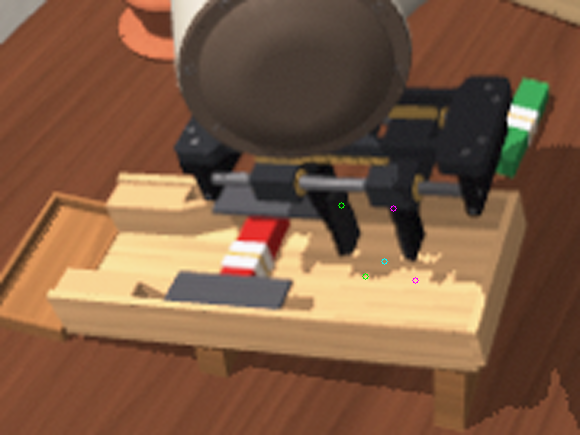

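The side view shows the fingertips at about (347,252) and (413,257), while the projected tips fall at (365,277) and (415,281). So the real fingers sit some 20 mm higher, or further to -t, than the reported pose implies. I'll check this against the wrist image with numbers.

Run:
```python
from h import *
s=env.read_state();c=env.capture("wrist");cv2.imwrite("pics/w3.png",c["frame"][...,::-1])
M=np.array(c["tool_from_camera"]);print(M.round(4).tolist(),c["fx"],c["k1"])
q=np.load("fit.npz")["chute"]
pts=[(0,-28,32),(0,-53,32),(82,-53,32),(-131,-59,32),(-131,59,32)]
def pr(d,s,pts):
    W=np.eye(4);W[:3,:3]=s["eef_rot"];W[:3,3]=np.array(s["tool_pos"])+d
    C["wrist"]=dict(c,camera_from_world=np.linalg.inv(W@M))
    return np.array([proj("wrist",T(q,slope(*(np.array(p)/1e3))))[0] for p in pts]).round(0).tolist()
print("now",pr(0,s,pts)); print("z+20",pr(np.array([0,0,.02]),s,pts))
# fit tool offset from w1 lips
p1=np.array([0.6104,0.265,0.1602]);R1=np.array([[0.157,-0.965,-0.212],[-0.988,-0.153,-0.036],[0.002,0.215,-0.977]])
s1=dict(tool_pos=p1,eef_rot=R1);P=[(0,-28,32),(0,28,32),(82,-28,32),(82,28,32),(0,-53,32),(82,-53,32),(-131,-59,32)]
ob=np.array([(327,179),(322,241),(234,180),(236,241),(327,150),(231,150),(484,145)])
def pu(d):
    W=np.eye(4);W[:3,:3]=R1;W[:3,3]=p1+d
    C["wrist"]=dict(c,camera_from_world=np.linalg.inv(W@M))
    return np.array([proj("wrist",T(q,slope(*(np.array(p)/1e3))))[0] for p in P])
r=least_squares(lambda d:(pu(d)-ob).ravel(),[0,0,0.],loss="soft_l1");print("offset",r.x.round(4),r.cost,(pu(r.x)-ob).round(1).tolist())
# visible tips in side, triangulation by assumed z / y
k=2.9
for u in((347,252),(413,257)):
    o,d=ray("side",(125+u[0]/k,165+u[1]/k))
    X=o+d*(s["tool_pos"][2]-.0167-o[2])/d[2];Y=o+d*(s["tool_pos"][1]-o[1])/d[1];print(X.round(4),Y.round(4))
```

```text
[[-0.0015, -0.9642, -0.2652, 0.0721], [1.0, -0.0013, -0.0009, -0.0009], [0.0005, -0.2652, 0.9642, -0.179], [0.0, 0.0, 0.0, 1.0]] 306.23330678322367 0.022326472837351514
now [[184.0, 211.0], [181.0, 166.0], [29.0, 166.0], [423.0, 155.0], [400.0, 343.0]]
z+20 [[187.0, 203.0], [184.0, 163.0], [47.0, 162.0], [401.0, 153.0], [383.0, 324.0]]
offset [-0.001   0.      0.0021] 5.0701448010576025 [[-0.5, 1.1], [1.7, -0.6], [-1.3, -0.1], [-1.2, -0.7], [0.9, 1.0], [0.7, 0.7], [-0.1, -1.4]]
[0.5289 0.2358 0.0702] [0.5235 0.2454 0.083 ]
[0.487  0.222  0.0702] [0.4761 0.2454 0.1006]
```

View pics/w3.png

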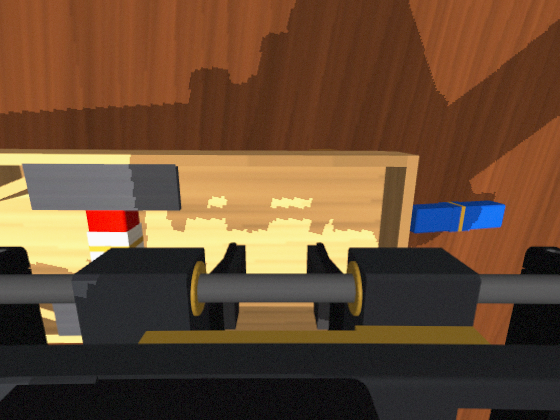

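The wrist view shows the tool pose is right to about 3 mm: the lip corner is at (180,210) against (184,211), and the wall corner at (417,154) against (423,155). The red bar is still at (88–139, 210–260). That suggests the fingertips sit higher than nominal, so I'll touch the bay floor gently to find out.

```bash
for k in 1; do python3 -m crank '0.2 -0.008 -0.001 -0.04 0 0 0;0.2 0 0 0 0 0 0'; python3 -m crank '0.2 -0.008 -0.001 -0.04 0 0 0;0.2 0 0 0 0 0 0'; done | grep -E 'tool_pos|wrist_f|finger'
```

```text
tool_pos: [0.4948, 0.245, 0.0825]
wrist_force: [-0.1, 0.1, -0.1]
finger_force: 0.0
tool_pos: [0.494, 0.245, 0.0786]
wrist_force: [0.4, -0.4, 0.2]
finger_force: 0.0
```

```bash
for k in 1; do python3 -m crank '0.2 -0.008 -0.001 -0.04 0 0 0;0.2 0 0 0 0 0 0'; python3 -m crank '0.2 -0.006 -0.001 -0.03 0 0 0;0.2 0 0 0 0 0 0'; done | grep -E 'tool_pos|wrist_f|finger'
```

```text
tool_pos: [0.4933, 0.2449, 0.0747]
wrist_force: [-0.7, -0.1, 0.7]
finger_force: 0.0
tool_pos: [0.4928, 0.2448, 0.0718]
wrist_force: [0.0, -0.3, 0.1]
finger_force: 0.0
```

```bash
for k in 1; do python3 -m crank '0.2 -0.006 -0.001 -0.03 0 0 0;0.2 0 0 0 0 0 0'; python3 -m crank '0.2 -0.006 -0.001 -0.03 0 0 0;0.2 0 0 0 0 0 0';  done | grep -E 'tool_pos|wrist_f|finger'
```

```text
tool_pos: [0.4921, 0.2447, 0.0688]
wrist_force: [-0.7, 0.2, -1.0]
finger_force: 0.0
tool_pos: [0.4915, 0.2446, 0.0658]
wrist_force: [0.5, 0.7, 1.2]
finger_force: 0.0
```

```bash
for k in 1; do python3 -m crank '0.2 -0.004 -0.001 -0.02 0 0 0;0.2 0 0 0 0 0 0';python3 -m crank '0.2 -0.004 -0.001 -0.02 0 0 0;0.2 0 0 0 0 0 0'; done | grep -E 'tool_pos|wrist_f|finger'
python3 - <<'E'
from h import *
f=cv2.cvtColor(env.capture("side")["frame"],cv2.COLOR_RGB2GRAY)
for y in range(244,270): print(y,''.join('#' if v<45 else ('+' if v<90 else '.') for v in f[y,225:290]))
E
```

```text
tool_pos: [0.4912, 0.2446, 0.0639]
wrist_force: [0.2, -0.1, -0.4]
finger_force: 0.0
tool_pos: [0.4908, 0.2445, 0.0619]
wrist_force: [-0.0, -0.5, 0.5]
finger_force: 0.0
244 ++######...+###########+.......+##############++..............+##
245 .......+....############.......+###############+...............+#
246 ............+###########+.......+++############+...............+#
247 .............+###########............+#########+...............+#
248 ..............###########+............+########+................#
249 ..............+##########+............+########+................+
250 ...............###########.............#########.................
251 ...............+##########+............+########.................
252 ................+#########+............+########+................
253 ................+##########.............#########................
254 ..................+########+............+########................
255 ..................+########+............+########+...............
256 ...................########..............#######+................
257 ..................
[... 187 characters left out ...]

260 ....................#####+...............+#####+.................
261 ....................+####.................+####..................
262 +....................+.....................####..................
263 ............................................+#+..................
264 .................................................................
265 .................................................................
266 .................................................................
267 .................................................................
268 .................................................................
269 .................................................................
```

Run:
```python
from h import *
q=np.load("fit.npz")["chute"];s=env.read_state();p=np.array(s["tool_pos"]);R=np.array(s["eef_rot"])
def loc(X):
    l=Rz(q[2]).T@(np.array(X)-[q[0],q[1],.055]);return np.array([l@[np.cos(A),0,-np.sin(A)],l[1],l@[np.sin(A),0,np.cos(A)]])
print("tcp stn",loc(p).round(4),s["grip_width"])
for u in((247.5,262),(270.5,263)):
    o,d=ray("side",u)
    for n in(0,.01,.02):
        a,b=loc(o),loc(o+d);l=(n-a[2])/(b[2]-a[2]);print(n,(a+l*(b-a)).round(4))
for y in(-1,1): print(proj("side",p+R@[0,y*.0245,.017]).round(1),proj("side",p+R@[0,y*.0245,-.005]).round(1))
g=env.capture("scene")["frame"];print(g.shape)
```

```text
tcp stn [-0.0531 -0.0005 -0.0042] 0.0346736906830314
0 [-0.0272  0.0003  0.    ]
0.01 [-0.0325  0.0086  0.01  ]
0.02 [-0.0378  0.017   0.02  ]
0 [-0.0735 -0.0013  0.    ]
0.01 [-0.0781  0.0071  0.01  ]
0.02 [-0.0826  0.0155  0.02  ]
[[250.8 268.9]] [[248.2 261.4]]
[[274.6 270.8]] [[272.4 263.2]]
(420, 560, 3)
```

The measurement settles it. The tips are at floor level while the reported TCP is 4 mm below the floor, so the real fingertips stand about 21 mm behind nominal, and the first sweep passed 27 mm above the floor, over the bar. I'll redo it with tip = TCP − 4 mm.

```bash
for k in 1; do
python3 -m crank '-1 0.036 0.005 0.17 0 0 0;-1 0.036 0.006 0.172 0 0 0;-1 0 0 0 0 0 0;-1 0 0 0 0 0 0'
python3 -m crank '-1 0.2 0.03 -0.043 0 0 0;-1 0.2 0.03 -0.043 0 0 0;-1 0.2 0.03 -0.043 0 0 0;-1 0.2 0.03 -0.043 0 0 0;-1 0.2 0.033 -0.043 0 0 0'
python3 -m crank '-1 0 0 0 0 0 0;-1 0 0 0 0 0 0'; done | grep -E 'tool_pos|wrist_f|width'
python3 - <<'E'
from h import *
todo("chute",.050,0,-.001)
E
```

```text
tool_pos: [0.4975, 0.2454, 0.0956]
wrist_force: [-1.3, -0.2, -0.2]
grip_width: 0.0667
tool_pos: [0.598, 0.2607, 0.0733]
wrist_force: [1.0, 0.2, -0.3]
grip_width: 0.0872
tool_pos: [0.5972, 0.2606, 0.074]
wrist_force: [0.6, -0.3, -0.0]
grip_width: 0.087
goal [0.5911 0.2604 0.0436] shift/100mm [-0.061 -0.002 -0.304] turn/.5 [-0.005  0.009 -0.003] F [ 0.6 -0.3 -0. ] w 0.087 t 10.025
```

```bash
for k in 1; do
python3 -m crank '-1 -0.02 0 -0.1 0 0 0;-1 -0.02 0 -0.1 0 0 0;-1 0 0 0 0 0 0'
python3 -m crank '-1 -0.02 0 -0.09 0 0 0;-1 0 0 0 0 0 0'; done | grep -E 'tool_pos|wrist_f|width'
python3 -m crank '0.2 0 0 0 0 0 0;0.2 0 0 0 0 0 0;0.2 0 0 0 0 0 0;0.2 0 0 0 0 0 0;0.2 0 0 0 0 0 0'
python3 -m crank '0.2 0 0 0 0 0 0;0.2 0 0 0 0 0 0'
python3 -m crank '0.2 -0.1 -0.015 0.021 0 0 0;0.2 -0.1 -0.015 0.021 0 0 0;0.2 -0.1 -0.015 0.021 0 0 0;0.2 0 0 0 0 0 0'
python3 - <<'E'
from h import *
c=env.capture("scene")["frame"].astype(int);m=(c[...,0]>150)&(c[...,1]<70)&(c[...,2]<70)
y,x=np.nonzero(m[230:300,290:360]);print("red px",len(x),x.mean()+290,y.mean()+230)
c0=cv2.imread("pics/scene0.png").astype(int);m=(c0[...,2]>150)&(c0[...,1]<70)&(c0[...,0]<70)
y,x=np.nonzero(m[230:300,290:360]);print("before",len(x),x.mean()+290,y.mean()+230)
todo("chute",-.055,0,-.001)
E
```

```text
tool_pos: [0.5928, 0.2605, 0.0534]
wrist_force: [1.4, -0.4, 0.6]
grip_width: 0.0869
tool_pos: [0.5915, 0.2607, 0.0449]
wrist_force: [-0.8, 0.2, 0.4]
grip_width: 0.0871
clock: 11.28
tool_pos: [0.5922, 0.261, 0.0458]
eef_rot: [[0.153, -0.968, -0.199], [-0.988, -0.151, -0.028], [-0.003, 0.201, -0.98]]
wrist_force: [-0.6, -0.1, 0.6]
grip_width: 0.0448
finger_force: 0.0
clock: 11.52
tool_pos: [0.5921, 0.2609, 0.0457]
eef_rot: [[0.153, -0.968, -0.199], [-0.988, -0.151, -0.028], [-0.002, 0.201, -0.98]]
wrist_force: [-0.3, -0.0, 1.2]
grip_width: 0.0355
finger_force: 0.0
clock: 12.02
tool_pos: [0.5612, 0.2564, 0.0527]
eef_rot: [[0.154, -0.968, -0.199], [-0.988, -0.151, -0.028], [-0.003, 0.201, -0.98]]
wrist_force: [-0.2, 0.5, 0.5]
grip_width: 0.0346
finger_force: 0.0
red px 0 nan nan
before 131 326.1374045801527 269.0763358778626
goal [0.4896 0.2448 0.0655] shift/100mm [-0.721 -0.117  0.13 ] turn/.5 [-0.007  0.013 -0.004] F [-0.1  0.2  0.1] w 0.035 t 12.075<stdin>:3: RuntimeWarning: Mean of empty slice.
  ret = ret.dtype.type(ret / rcount)
```

```bash
for k in 1; do
python3 -m crank '0.2 -0.1 -0.016 0.021 0 0 0;0.2 -0.1 -0.016 0.021 0 0 0;0.2 -0.1 -0.016 0.021 0 0 0;0.2 -0.1 -0.016 0.021 0 0 0;0.2 -0.1 -0.016 0.021 0 0 0'
python3 -m crank '0.2 -0.1 -0.016 0.021 0 0 0;0.2 -0.1 -0.016 0.021 0 0 0;0.2 0 0 0 0 0 0;0.2 0 0 0 0 0 0'; done| grep -E 'tool_pos|wrist_f|width'
python3 - <<'E'
from h import *
for n in("scene","side","wrist"):
    f=env.capture(n)["frame"];c=f.astype(int);m=(c[...,0]>120)&(c[...,1]<60)&(c[...,2]<60)
    k,l,st,ce=cv2.connectedComponentsWithStats(m.astype(np.uint8))
    print(n,[(s.tolist(),q.round(0).tolist()) for s,q in zip(st[1:],ce[1:]) if s[4]>8])
    cv2.imwrite(f"pics/{n}5.png",f[...,::-1])
print(proj("side",goal("chute",-.055,0,.02)[0]),proj("scene",goal("chute",-.055,0,.02)[0]))
todo("chute",-.055,0,-.001)
E
```

```text
tool_pos: [0.5116, 0.2484, 0.0629]
wrist_force: [1.3, 0.1, 0.5]
grip_width: 0.0346
tool_pos: [0.4918, 0.2451, 0.0665]
wrist_force: [0.4, 0.0, 0.2]
grip_width: 0.0347
scene [([356, 236, 17, 14, 121], [365.0, 242.0])]
side [([255, 246, 8, 5, 34], [258.0, 248.0]), ([246, 261, 16, 13, 148], [254.0, 267.0])]
wrist [([248, 173, 44, 70, 3001], [270.0, 207.0]), ([251, 302, 40, 28, 1052], [271.0, 316.0])]
[[258.75859822 255.77282373]] [[352.95432915 231.55684947]]
goal [0.4896 0.2448 0.0655] shift/100mm [-0.025 -0.003 -0.01 ] turn/.5 [-0.006  0.012 -0.003] F [-0.3  0.5  0.2] w 0.0346 t 13.35
```

The bar is now in the open bay, with red in the side view at (258,248) and (254,267), and it is straight in the wrist view. Next I close and lift.

```bash
for k in 1; do
python3 -m crank '1 -0.003 0 -0.015 0 0 0;1 0 0 0 0 0 0;1 0 0 0 0 0 0;1 0 0 0 0 0 0;1 0 0 0 0 0 0'
python3 -m crank '1 0 0 0 0 0 0;1 0.01 0.002 0.05 0 0 0;1 0.01 0.002 0.05 0 0 0;1 0.01 0.002 0.05 0 0 0;1 0 0 0 0 0 0'
python3 -m crank '1 0.02 0.003 0.1 0 0 0;1 0.02 0.003 0.1 0 0 0;1 0.02 0.003 0.2 0 0 0;1 0 0 0.25 0 0 0;1 0 0 0 0 0 0'; done| grep -E 'tool_pos|wrist_f|width|finger'
python3 - <<'E'
from h import *
f=env.capture("wrist")["frame"];c=f.astype(int);m=(c[...,0]>120)&(c[...,1]<60)&(c[...,2]<60)
k,l,st,ce=cv2.connectedComponentsWithStats(m.astype(np.uint8));print([(s.tolist(),q.round(0).tolist()) for s,q in zip(st[1:],ce[1:]) if s[4]>8])
todo("liner",0,0,.10)
E
```

```text
tool_pos: [0.4917, 0.2452, 0.0652]
wrist_force: [0.3, -0.2, -0.6]
grip_width: 0.0232
finger_force: 30.0
tool_pos: [0.4953, 0.2461, 0.0809]
wrist_force: [-0.2, 0.4, 0.2]
grip_width: 0.0236
finger_force: 30.0
tool_pos: [0.5024, 0.2476, 0.1478]
wrist_force: [-0.0, -0.1, -1.5]
grip_width: 0.0233
finger_force: 30.0
[([254, 172, 45, 72, 3021], [276.0, 208.0]), ([255, 302, 42, 28, 1148], [276.0, 315.0])]
goal [ 0.5374 -0.2135  0.118 ] shift/100mm [ 0.361 -4.606 -0.282] turn/.5 [ 0.001 -0.402 -0.522] F [-1.2  0.4 -0.7] w 0.0236 t 15.275
```

```bash
for k in 1; do
python3 -m crank '1 0.03 -0.2 0.02 0 -0.034 -0.044;1 0.03 -0.36 0 0 -0.034 -0.044;1 0.03 -0.36 0 0 -0.034 -0.044;1 0.03 -0.36 0 0 -0.034 -0.044;1 0.03 -0.36 0 0 -0.034 -0.044'
python3 -m crank '1 0.03 -0.36 0 0 -0.034 -0.044;1 0.03 -0.36 0 0 -0.034 -0.044;1 0.03 -0.36 0 0 -0.034 -0.044;1 0.03 -0.36 0 0 -0.034 -0.044;1 0.03 -0.36 0 0 -0.034 -0.044'
python3 -m crank '1 0.03 -0.36 0 0 -0.034 -0.044;1 0.03 -0.36 0 0 -0.034 -0.044;1 0 -0.36 0 0 0 0;1 0 -0.1 0 0 0 0;1 0 0 0 0 0 0'; done| grep -E 'tool_pos|wrist_f|width|finger'
python3 - <<'E'
from h import *
todo("liner",0,0,.10)
E
```

```text
tool_pos: [0.5149, 0.0805, 0.1465]
wrist_force: [0.3, -0.5, 0.6]
grip_width: 0.0239
finger_force: 30.0
tool_pos: [0.5296, -0.0993, 0.1464]
wrist_force: [0.5, -1.1, -0.4]
grip_width: 0.0235
finger_force: 30.0
tool_pos: [0.5359, -0.2158, 0.1465]
wrist_force: [0.9, 0.0, -0.9]
grip_width: 0.0236
finger_force: 30.0
goal [ 0.5374 -0.2135  0.118 ] shift/100mm [ 0.015  0.023 -0.285] turn/.5 [ 0.003 -0.002  0.01 ] F [ 0.9  0.  -0.9] w 0.0236 t 17.15
```

```bash
for k in 1; do
python3 -m crank '1 0.01 0.01 -0.2 0 0 0.01;1 0 0.01 -0.25 0 0 0;1 0 0 -0.25 0 0 0;1 0 0 -0.25 0 0 0;1 0 0 0 0 0 0'
python3 -m crank '1 0 0 -0.1 0 0 0;1 0 0 -0.08 0 0 0;1 0 0 -0.05 0 0 0;1 0 0 0 0 0 0;1 0 0 0 0 0 0'
python3 -m crank '1 0 0 -0.03 0 0 0;1 0 0 0 0 0 0'; done| grep -E 'tool_pos|eef|wrist_f|finger'
```

```text
tool_pos: [0.5361, -0.2119, 0.0504]
eef_rot: [[-0.105, -0.995, -0.005], [-0.995, 0.105, -0.001], [0.002, 0.004, -1.0]]
wrist_force: [-0.4, 1.1, -0.0]
finger_force: 30.0
tool_pos: [0.5381, -0.2134, 0.0295]
eef_rot: [[-0.106, -0.994, 0.001], [-0.994, 0.106, -0.002], [0.002, -0.001, -1.0]]
wrist_force: [-0.1, 0.7, -0.8]
finger_force: 30.0
tool_pos: [0.5377, -0.2132, 0.0261]
eef_rot: [[-0.106, -0.994, 0.0], [-0.994, 0.106, -0.002], [0.002, -0.001, -1.0]]
wrist_force: [0.5, 0.3, -1.2]
finger_force: 30.0
```

Now I lower in small steps until contact.

```bash
for k in 1; do
python3 -m crank '1 0 0 -0.03 0 0 0;1 0 0 0 0 0 0'
python3 -m crank '1 0 0 -0.02 0 0 0;1 0 0 0 0 0 0'
python3 -m crank '1 0 0 -0.015 0 0 0;1 0 0 0 0 0 0'; done| grep -E 'tool_pos|wrist_f'
```

```text
tool_pos: [0.5376, -0.2132, 0.0229]
wrist_force: [0.2, -0.6, -0.7]
tool_pos: [0.5377, -0.2132, 0.0211]
wrist_force: [-0.8, -0.4, 0.2]
tool_pos: [0.5378, -0.2132, 0.0196]
wrist_force: [-0.5, 0.8, -1.4]
```

```bash
for k in 1; do
python3 -m crank '1 0 0 -0.015 0 0 0;1 0 0 0 0 0 0'
python3 -m crank '1 0 0 -0.01 0 0 0;1 0 0 0 0 0 0';python3 -m crank '1 0 0 -0.01 0 0 0;1 0 0 0 0 0 0'; done| grep -E 'tool_pos|wrist_f'
```

```text
tool_pos: [0.5377, -0.2133, 0.0181]
wrist_force: [0.5, 0.1, 0.7]
tool_pos: [0.5378, -0.2132, 0.0172]
wrist_force: [0.7, 0.7, 0.1]
tool_pos: [0.538, -0.2133, 0.0166]
wrist_force: [-0.9, 0.9, 1.8]
```

```bash
python3 -m crank '1 0 0 -0.01 0 0 0;1 0 0 0 0 0 0' | grep -E 'tool_pos|wrist_f'
```

```text
tool_pos: [0.538, -0.2133, 0.0165]
wrist_force: [-3.2, 1.4, 6.9]
```

Run:
```python
from h import *
f=[env.read_state()["wrist_force"] for _ in range(3)]
env.capture("side");print(np.round(f[-1],1),np.round(env.read_state()["wrist_force"],1))
```

```text
[-3.2  1.4  6.9] [-2.5  0.9  7.9]
```

Contact came with about 7 N at TCP z = 16.5 mm. I'll relax 0.8 mm, open to about 45 mm, and retreat upward.

```bash
for k in 1; do
python3 -m crank '1 0 0 0.008 0 0 0;0.2 0 0 0 0 0 0;0 0 0 0 0 0 0;0 0 0 0 0 0 0;0 0 0 0 0 0 0'
python3 -m crank '0 0 0 0 0 0 0;0 0 0 0.1 0 0 0;0 0 0 0.2 0 0 0;0 0 0 0.3 0 0 0;0 0 0 0.4 0 0 0'
python3 -m crank '0 -0.1 0.3 0.3 0 0 0;0 -0.1 0.4 0.2 0 0 0;0 -0.1 0.4 0 0 0 0;0 -0.1 0.4 0 0 0 0;0 0 0.1 0 0 0 0'
python3 -m crank '0 0 0 0 0 0 0;0 0 0 0 0 0 0'; done| grep -E 'clock|tool_pos|wrist_f|width'
python3 - <<'E'
from h import *
a=env.capture("scene")["frame"];b=env.capture("side")["frame"]
f=lambda i,x,y,w,h:cv2.resize(i[y:y+h,x:x+w],(400,int(400*h/w)),interpolation=2)
A_=f(a,150,110,170,150);B_=f(b,230,90,170,150)
cv2.imwrite("pics/f6.png",np.hstack([A_,B_])[...,::-1])
E
```

```text
clock: 21.08
tool_pos: [0.5378, -0.2132, 0.0158]
wrist_force: [0.7, 0.1, 0.5]
grip_width: 0.0426
clock: 21.7
tool_pos: [0.5373, -0.2132, 0.117]
wrist_force: [1.1, 0.2, -0.1]
grip_width: 0.0434
clock: 22.32
tool_pos: [0.4974, -0.0516, 0.1672]
wrist_force: [0.8, 0.1, 0.0]
grip_width: 0.0439
clock: 22.58
tool_pos: [0.4981, -0.054, 0.1661]
wrist_force: [0.1, -0.1, 0.0]
grip_width: 0.0435
```

View pics/f6.png

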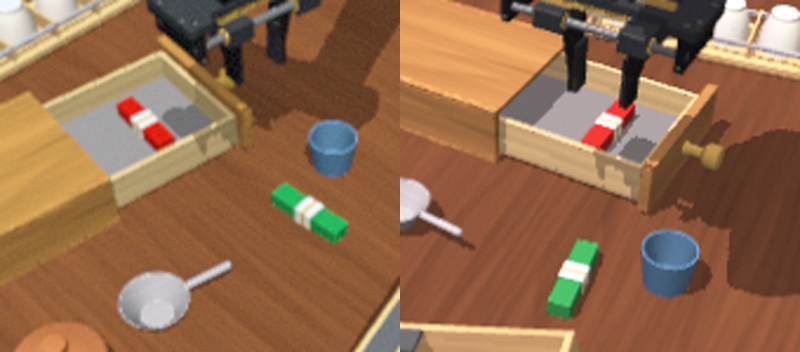

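The red bar lies flat in the middle of the grey liner, at left view (145,122) and right view (608,128). The green bar is undisturbed at (310,212), and the gripper is clear above.

```bash
python3 -c "
from rig import env
print(env.finish_job())"
```

```text
the job is handed in; nothing more can be done
None
```

The job is handed in: I pushed the red tea bar up into the open bay (second pass; the first went over it), lifted it out and released it flat on the drawer's grey liner at about 22 s, leaving the green bar untouched.

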